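Load the lens display clamp and ratchet it shut

ROBOT

A 6-joint arm with a two-finger parallel gripper is mounted at the origin on the work surface. World frame = base frame: x ahead of the robot, y to its left, z up, the work surface at z = 0. Lengths are in m, angles in degrees, forces in N, time in s.
With the tool pointing down it reaches from about 0.4 to 0.825 m from the base axis. Payload 7 kg.
Tool frame: the origin (TCP) lies midway between the tips of the shut fingers; the grasp point (between the pads) lies r.grip_depth behind it (r.grip_depth is the distance from the TCP to the grasp point, in m); z points along the fingers, y is the direction in which the jaws open and shut (so a half turn about z gives the same grasp; the last joint's range is limited). The gripper opens to 88 mm and grips with 3 to 60 N. Pads are 19 mm wide; open, the fingers measure 130 mm over their backs; the gripper's body (78 mm by 193 mm) begins 47 mm behind the grasp point.
Start: joints at [81.48, 20.546, 0.682, 0, -70.136, -16.507], TCP at [0.286, 0.612, 0.227] pointing down, gripper open.
Joint ranges: [-176.03, 176.03], [-82.01, 121.73], [-58.28, 71.71], [-173.87, 95.51], [-174.79, -0.11], [-173.66, 173.66]. Speed limits (degrees/s): [136.94, 136.94, 172.46, 180, 180, 180].

INTERFACE

Orientations are given as [roll, pitch, yaw] about the fixed x, y, z axes, in that order (R = Rz(yaw) Ry(pitch) Rx(roll)).
In Python, from plant import r, imaging, close_job gives the robot as it stands.
- The arm moves only by the tool step_arm, never from a script. Its argument "commands" is a list of rows, each a list of 2 entries, a list of its own where there are three numbers: the shift along the tool's x, y, z in mm, then the turn about the tool's z in degrees. In form: [[[x, y, z], twist], ...]. A call has 1 to 20 rows; each row shifts and turns the commanded pose from where the row before left it, along the tool's axes as they then stand; what a row does not reach is not made up. A row lasts 1/8 s, in which the tool goes at most 62.5 mm and 10.7 degrees, less where a joint would pass 70% of its speed; a pose out of reach is approached as far as the arm can. A call with a gripper value outside its range is refused whole. "gripper" is the closure, from 0 (fully open) to 1 (shut), set as the call begins (left out, the last holds). The fingers move at their own pace and stop on an object; "grip_force" is the grip in N (left out, the last holds). Time passes only in rows, so rows that do not move let the fingers close. It gives the time, the measured TCP pose, the force and the opening at its end, in the units of the state.
- r.get_state(): the state, without advancing time (a new reading comes with each control period).
- imaging.capture(name): name is "scene" or "top" or "wrist"; returns a dict with "img" (384x512x3 uint8, red, green, blue), "z_map" (384x512 float32, m along the optical axis (not along the pixel's ray), 0 where there is no reading), "vfov" (degrees; the focal length in pixels is half the picture's height over the tangent of half this angle, whatever the lens; pixels are square), "cx", "cy" (the principal point, pixels), "extrinsics" (4x4, takes a point from camera to world coordinates); the wrist camera has in their place "T_tool_cam" (4x4, takes a point from camera to tool coordinates, whose origin is the TCP and whose axes are the flange's). Camera axes: x right, y down, z forward; pixel columns grow to the right and rows downward; lengths in m; the calibration is good to about 2 mm. A picture is of the moment at which its call begins: read the wrist's pose just before it.
- close_job(): hands the job in, once; it reports no verdict.
The state is a dict: "time_s": time; "joints": joint angles; "qd": joint speeds; "joint_torque": joint torques, N m; "tcp_pos": TCP position; "eef_rot": TCP orientation; "contact_force": force on the tool from outside, world axes, zero at the start; "moment": the same for the moment, N m; "gripper_width": finger opening in m.
Only numpy, scipy, OpenCV 4.12 (cv2) and the standard library are available. Lean on these libraries where they do the work, as an engineer would, in place of code of your own. Each camera call takes 0.05 s, during which the arm holds its last target.

TASK

The colour card standing in front of the display clamp says which lens sample plates go on show: lift every plate of that colour out of the basket and lay them flat side by side on the clamp's felt bed, lengthwise between the stop rail and the clamp bar, and leave the other colour in the basket. When all of them are in, work the red ratchet handle back and forth between its posts until the clamp bar is fully home over the plates' ends, and leave the handle parked at its inner stop beside the bed. Leave the other things on the counter alone.

Things in the scene. Friction and masses are not known exactly. Their poses are not given: they have to be found in the camera images.
- clamp: display clamp, fixed: white board, x -100 to 135, y -195 to 195 mm, 12 mm thick; origin on the table, x away from the robot. Its felt bed (floor 12 mm up) runs from the stop rail's face at x -85 (34 mm high) to the clamp bar, y -85 to 185 between 26 mm high strips; four plates fit side by side along x, 66 mm apart. At the -y end are ratchet bolt and handle
- card_spot (a point): spot on the table just on the robot's side of the clamp where the colour card that counts stands
- bar_lip (a point): middle of the lip's inner edge of the aluminium clamp bar, on top, 38 mm up. The bar spans the far (+x) end of the bed; its upright face is 25 mm beyond the lip edge; lip underside 32 mm up: it passes over the plates' far ends and the face pushes plates along. Lip edge at clamp x = +61 mm when open, +16 mm fully home (45 mm nearer the robot)
- bolt (a joint): ratchet bolt that draws the clamp bar shut, rad: 0 = bar open, 5.4 = fully home at a solid stop; starts at 0 to 0.8. Moves the bar 8.3 mm per rad. Turned only by its handle and only tighter (clockwise from above); friction holds it, but it slips back up to 0.03 rad on a return swing. At the solid stop the handle goes no further: stop pushing
- handle (a joint): red ratchet handle, rad: 0 = inner stop beside the bed, 1.30 = outer stop. At q it points from the bolt axis (15 deg - q) from the clamp's +x, anticlockwise from above positive, so q grows clockwise. Larger q drives the bolt once the pawl catches a tooth (16 teeth, 0.393 rad apart; full swing = about 1.18 rad of bolt), 3 to 5 N at the grip; smaller q clicks back freely, up to 4 N
- bolt_axis (a point): point on the vertical axis of bolt and handle, 100 mm above the table, at clamp x -50, y -145 mm. Two black posts, 68 mm high, 75 mm from it, mark the ends of the handle's swing; the red handle arm is 70 mm high
- handle_grip (a point): middle of the black upright grip at the handle's end: cylinder 22 mm in diameter, from 72 to 118 mm above the table, spins freely, 95 mm from the bolt axis; this point is 100 mm above the table
- basket: wooden open tray-basket, fixed: 300 x 275 mm outside, 40 mm high, walls and floor 5 mm. Origin: centre of the underside; x away from the robot. It stands on one side of the robot, the clamp on the other
- card_blue: blue folded tent card 36 x 90 mm, 55 mm high, stuck to the table; origin centre of its foot. One of the two cards stands at card_spot, the other is put away at the back of the table
- card_amber: amber (orange) tent card, same size, otherwise as card_blue
- blue1: blue lens sample plate (may be absent): 120 x 56 x 14 mm, a tinted lens disc near each end, loose, about 120 g. In the middle of its top an upright blue carrying bar, 50 mm long (x), 16 mm thick (y), from 14 to 44 mm above the underside: grip it from above across its 16 mm. Origin: centre of the underside; x along the plate, z up
- amber1: amber (orange) lens sample plate (may be absent): 120 x 56 x 14 mm, a tinted lens disc near each end, loose, about 120 g. In the middle of its top an upright amber (orange) carrying bar, 50 mm long (x), 16 mm thick (y), from 14 to 44 mm above the underside: grip it from above across its 16 mm. Origin: centre of the underside; x along the plate, z up
- blue2: blue lens sample plate (may be absent): 120 x 56 x 14 mm, a tinted lens disc near each end, loose, about 120 g. In the middle of its top an upright blue carrying bar, 50 mm long (x), 16 mm thick (y), from 14 to 44 mm above the underside: grip it from above across its 16 mm. Origin: centre of the underside; x along the plate, z up
- amber2: amber (orange) lens sample plate (may be absent): 120 x 56 x 14 mm, a tinted lens disc near each end, loose, about 120 g. In the middle of its top an upright amber (orange) carrying bar, 50 mm long (x), 16 mm thick (y), from 14 to 44 mm above the underside: grip it from above across its 16 mm. Origin: centre of the underside; x along the plate, z up
- blue3: blue lens sample plate (may be absent): 120 x 56 x 14 mm, a tinted lens disc near each end, loose, about 120 g. In the middle of its top an upright blue carrying bar, 50 mm long (x), 16 mm thick (y), from 14 to 44 mm above the underside: grip it from above across its 16 mm. Origin: centre of the underside; x along the plate, z up
- amber3: amber (orange) lens sample plate (may be absent): 120 x 56 x 14 mm, a tinted lens disc near each end, loose, about 120 g. In the middle of its top an upright amber (orange) carrying bar, 50 mm long (x), 16 mm thick (y), from 14 to 44 mm above the underside: grip it from above across its 16 mm. Origin: centre of the underside; x along the plate, z up
- blue4: blue lens sample plate (may be absent): 120 x 56 x 14 mm, a tinted lens disc near each end, loose, about 120 g. In the middle of its top an upright blue carrying bar, 50 mm long (x), 16 mm thick (y), from 14 to 44 mm above the underside: grip it from above across its 16 mm. Origin: centre of the underside; x along the plate, z up
- amber4: amber (orange) lens sample plate (may be absent): 120 x 56 x 14 mm, a tinted lens disc near each end, loose, about 120 g. In the middle of its top an upright amber (orange) carrying bar, 50 mm long (x), 16 mm thick (y), from 14 to 44 mm above the underside: grip it from above across its 16 mm. Origin: centre of the underside; x along the plate, z up
- spray: white lens-spray bottle, 40 mm diameter, 110 mm tall, standing; leave alone
- glasses: pair of black spectacles standing on rims and temples, 125 mm wide, 40 mm high; leave alone
- screwdriver: yellow screwdriver, 120 mm long, lying at the left; leave alone
- tin: flat brass tin, 64 mm diameter, 24 mm high; leave alone

How it is judged:
By the outcome, as a careful person would: the job done as asked, in the order asked, and still so for the second after the job is handed in, with the robot touching nothing.
Of blue3, blue4, amber3, amber4 only 1 to 3 are there at a start; the rules pass over those that are not, and their reading is None.
At some moment in a run one of blue1, amber1, blue2, amber2, blue3, amber3, blue4, amber4 may be knocked a few centimetres aside while the robot is not near it.
Once in a run the grip may slacken for a moment while it holds something.
It also fails if it takes over 210 s, if anything falls off the work surface, if the arm or the gripper's body presses on something with over 40 N, if the wrist force passes 120 N, or if a joint passes its speed limit or range.

## Working session

There is one attempt and no reset: what is moved stays moved. The work goes in short steps, Python scripts to look and compute and a tool call to move; the robot and the scene stay as the last step left them, time stands still between calls to the robot, and variables do not carry over. Pictures are saved under pics/ and viewed, and the job is handed in when it is done.

Besides the shell and the picture viewer there is one more tool, called as a command line: name --argument value ..., lists and objects as JSON in quotes. step_arm: Moves the arm, as the interface text tells. Its arguments: {"type":"object","properties":{"commands":{"type":"array","items":{"type":"array"}},"gripper":{"type":"number"},"grip_force":{"type":"number"}},"required":["commands"]}

```bash
ls; mkdir -p pics; cat > h.py <<'E'
import numpy as np, cv2
from plant import r, imaging, close_job
from scipy.spatial.transform import Rotation as Ro
def cap(name):
    s=r.get_state(); d=imaging.capture(name)
    if 'extrinsics' in d: T=np.array(d['extrinsics'])
    else:
        W=np.eye(4); W[:3,:3]=Ro.from_euler('xyz',s['eef_rot'],degrees=True).as_matrix(); W[:3,3]=s['tcp_pos']; T=W@np.array(d['T_tool_cam'])
    z=d['z_map']; h,w=z.shape; f=h/2/np.tan(np.radians(d['vfov']/2))
    u,v=np.meshgrid(np.arange(w),np.arange(h))
    P=np.stack([(u-d['cx'])/f*z,(v-d['cy'])/f*z,z],-1)@T[:3,:3].T+T[:3,3]
    P[z==0]=np.nan
    return d['img'],P,T,f,d
def save(img,fn): cv2.imwrite(fn,cv2.resize(img[...,::-1],None,fx=1.5,fy=1.5,interpolation=cv2.INTER_CUBIC))
E
python3 - <<'E'
from h import *
print(r.get_state(), r.grip_depth)
for n in ('scene','top','wrist'):
    i,P,T,f,d=cap(n); save(i,f'pics/{n}0.png'); print(n,T.round(3),f,{k:v for k,v in d.items() if k in('cx','cy','vfov','T_tool_cam')})
E
```

```text
pics
{'time_s': 0.0, 'joints': array([ 8.14807663e+01,  2.05899539e+01,  6.31959354e-01, -1.89940234e-02,
       -7.01342439e+01, -1.65053280e+01]), 'qd': array([ 0.0367697 ,  0.01444725, -0.04478832, -0.03105849,  0.02185568,
       -0.059518  ]), 'joint_torque': array([-3.23967433e-04, -5.82719386e+01,  2.93048698e+01,  6.99651048e+00,
        6.95231327e-03, -1.63349623e-04]), 'tcp_pos': array([0.28536967, 0.61116494, 0.22562915]), 'eef_rot': array([ 1.79906489e+02, -9.08801208e-03, -2.50310232e+01]), 'contact_force': array([ 0.4373365 , -0.12276517,  0.70490736]), 'moment': array([-0.04905221, -0.0478771 ,  0.02567087]), 'gripper_width': 0.08755519914750366} 0.0188
scene [[-0.682  0.55  -0.482  1.206]
 [ 0.731  0.509 -0.454  0.563]
 [-0.004 -0.662 -0.75   1.041]
 [ 0.     0.     0.     1.   ]] 382.6437284355772 {'vfov': 53.292453973751364, 'cx': 251.90765481857088, 'cy': 192.1283541858167}
top [[-0.018 -0.986  0.165  0.245]
 [-1.     0.019  0.002  0.003]
 [-0.005 -0.165 -0.986  1.938]
 [ 0.     0.     0.     1.   ]] 458.9764537000747 {'vfov': 45.40127288001195, 'cx': 248.33706184982088, 'cy': 187.22749376500556}
wrist [[-0.423 -0.869 -0.255  0.354]
 [-0.906  0.406  0.117  0.58 ]
 [ 0.002  0.281 -0.96   0.383]
 [ 0.     0.     0.     1.   ]] 313.2057712891057 {'vfov': 63.01788739864922, 'cx': 251.2893258054935, 'cy': 194.22680798793178, 'T_tool_cam': array([[ 8.51259142e-05, -9.59746636e-01, -2.80867207e-01,
         7.52745271e-02],
       [ 9.99999991e-01,  5.18636531e-05,  1.25860000e-04,
        -6.96482558e-04],
       [-1.06226913e-04, -2.80867216e-01,  9.59746631e-01,
        -1.57754584e-01],
       [ 0.00000000e+00,  0.00000000e+00,  0.00000000e+00,
         1.00000000e+00]])}
```

View pics/top0.png

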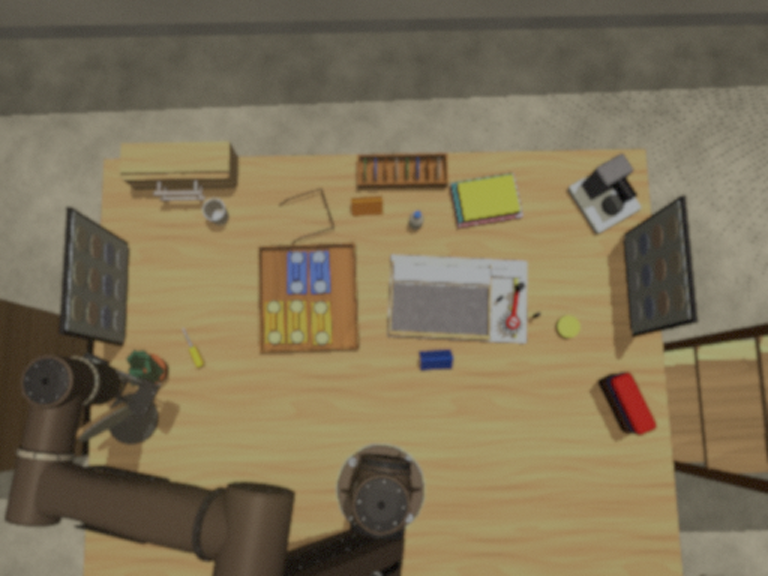

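View pics/scene0.png

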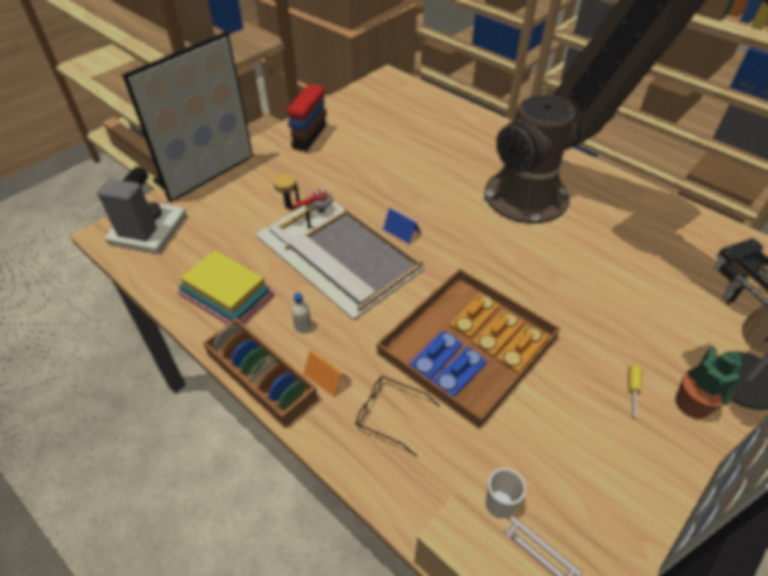

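View pics/wrist0.png

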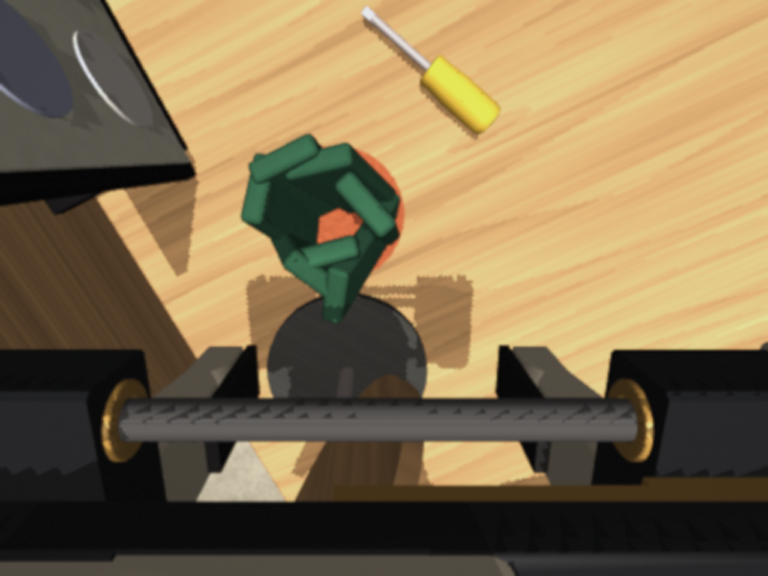

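The top picture shows the blue card at (436,360) in front of the clamp, two blue plates at (297,272) and (320,272), and three amber plates below them in the basket. So the colour is blue. I'll measure next.

```bash
cat > m.py <<'E'
from h import *
def blues(P,img,zlo,zhi,xr=(0.3,0.9),yr=(-0.6,0.6)):
    hsv=cv2.cvtColor(img,cv2.COLOR_RGB2HSV)
    m=(hsv[...,0]>100)&(hsv[...,0]<130)&(hsv[...,1]>110)&(P[...,2]>zlo)&(P[...,2]<zhi)
    n,l,st,c=cv2.connectedComponentsWithStats(m.astype(np.uint8))
    for k in range(1,n):
        if st[k,4]<25: continue
        Q=P[l==k]; xy=Q[:,:2].astype(np.float32)
        print(c[k].round(0),st[k,4],'med',np.median(Q,0).round(4),cv2.minAreaRect(xy*1000))
E
python3 - <<'E'
from m import *
img,P,T,f,d=cap('top')
print('blue plates'); blues(P,img,0.003,0.045); print('bars'); blues(P,img,0.038,0.07)
# crop height map
Z=np.nan_to_num(P[...,2])
a=np.clip(Z*255/0.13,0,255).astype(np.uint8)[150:250,150:400]
b=img[150:250,150:400]
out=np.vstack([cv2.resize(cv2.cvtColor(a,cv2.COLOR_GRAY2RGB),None,fx=3,fy=3),cv2.resize(b,None,fx=3,fy=3)])
cv2.imwrite('pics/crop1.png',out[...,::-1])
E
```

```text
blue plates
[194. 180.] 40 med [0.6018 0.2385 0.0188] ((597.2503051757812, 233.87652587890625), (20.95949363708496, 52.01081466674805), 88.35446166992188)
[200. 181.] 44 med [0.5967 0.209  0.0214] ((595.7800903320312, 213.28536987304688), (19.30350112915039, 51.06774139404297), 89.73480987548828)
[212. 181.] 75 med [0.5973 0.1637 0.0202] ((596.02099609375, 159.85232543945312), (50.99125289916992, 39.295501708984375), 0.44360798597335815)
[290. 236.] 55 med [ 0.3568 -0.1599  0.0303] ((357.0561218261719, -160.36245727539062), (14.911324501037598, 76.48255920410156), 2.995901346206665)
[291. 243.] 59 med [ 0.3275 -0.1644  0.0318] ((329.1347961425781, -162.350341796875), (14.936838150024414, 71.68287658691406), 2.527212142944336)
bars
[197. 180.] 32 med [0.5961 0.2221 0.0459] ((594.2769775390625, 220.45904541015625), (39.97850036621094, 12.706059455871582), 0.5924529433250427)
[212. 180.] 36 med [0.5924 0.1587 0.0474] ((593.0509033203125, 157.315185546875), (13.260069847106934, 39.96129608154297), 89.2203369140625)
[291. 239.] 108 med [ 0.3423 -0.1613  0.0511] ((343.53857421875, -160.81393432617188), (26.180740356445312, 79.5737075805664), 5.3753814697265625)
```

View pics/crop1.png

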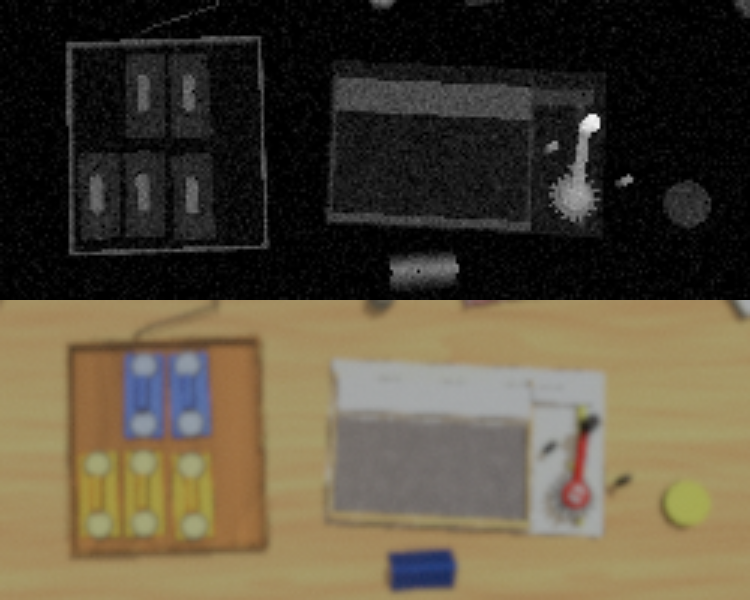

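step_arm --commands '[[[0,0,-20],-8.3],[[0,0,-20],-8.3],[[0,0,-20],-8.4],[[20,30,0],0],[[30,42,0],0],[[30,42,0],0],[[30,42,0],0],[[30,42,0],0],[[30,42,0],0],[[30,42,0],0],[[30,42,0],0],[[30,42,0],0],[[20,42,0],0],[[10,22,0],0],[[0,0,0],0],[[0,0,0],0]]' --gripper 0.5

```text
time_s: 2.2
tcp_pos: [0.5752, 0.1817, 0.2864]
eef_rot: [-180.0, 0.0, -0.0]
contact_force: [-1.5, 0.6, 0.1]
gripper_width: 0.0439
```

```bash
python3 - <<'E'
from m import *
img,P,T,f,d=cap('wrist'); s=r.get_state(); print(s['tcp_pos'],s['eef_rot'],s['gripper_width'],s['time_s'],s['joints'])
save(img,'pics/w1.png')
print('plates'); blues(P,img,0.010,0.026); print('bars'); blues(P,img,0.042,0.07)
E
```

```text
[0.57507017 0.1820574  0.28647097] [-1.79995691e+02  9.33883781e-03  3.41984360e-03] 0.04382326666952126 2.25 [ 3.61012029e+01  1.19826443e+01 -3.37090552e+00 -9.31588974e-03
 -7.46514577e+01  5.39046829e+01]
plates
[204. 140.] 853 med [0.6022 0.2468 0.0185] ((599.187255859375, 243.68670654296875), (20.283414840698242, 117.07095336914062), 89.48918914794922)
[281. 140.] 872 med [0.6009 0.1426 0.0186] ((599.2628784179688, 145.53610229492188), (117.35101318359375, 19.838903427124023), 3.0689072608947754)
[233. 142.] 988 med [0.5995 0.2066 0.0187] ((597.8666381835938, 209.7722930908203), (117.18086242675781, 21.569459915161133), 0.733263373374939)
[252. 142.] 970 med [0.5997 0.1815 0.0185] ((597.8555297851562, 179.41078186035156), (117.31944274902344, 22.469985961914062), 0.6224955320358276)
[481. 296.] 44 med [ 0.364  -0.1716  0.0244] ((363.7832946777344, -172.87364196777344), (3.2027769088745117, 26.907743453979492), 1.80707585811615)
bars
[217. 145.] 491 med [0.5995 0.2257 0.0482] ((598.802734375, 226.27328491210938), (15.759797096252441, 47.999820709228516), 88.78517150878906)
[267. 145.] 478 med [0.6005 0.1626 0.0482] ((598.8165283203125, 162.2046356201172), (48.28458023071289, 15.90127182006836), 2.967773675918579)
[477. 314.] 219 med [ 0.3509 -0.1505  0.0511] ((349.9161376953125, -152.39414978027344), (12.441644668579102, 33.99352264404297), 4.548396587371826)
```

View pics/w1.png

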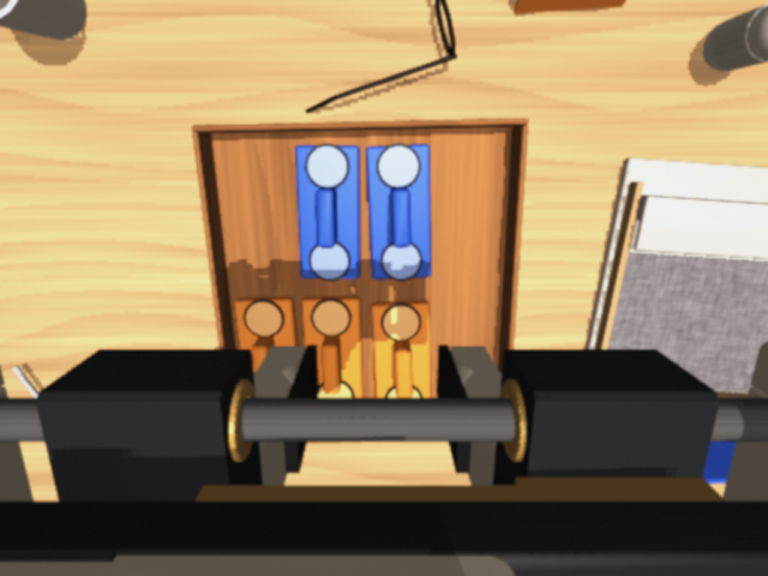

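Blue bars are at (0.599,0.226), yaw about -1 deg, and (0.5995,0.162), yaw about 3 deg (pixels (325,217) and (400,217)). Next I look at the clamp.

step_arm --commands '[[[-14,41,-7],0],[[-14,41,-7],0],[[-14,41,-7],0],[[-14,41,-7],0],[[-14,41,-7],0],[[-14,41,-7],0],[[-14,41,-7],0],[[-14,41,-7],0],[[-13,42,-7],0],[[0,0,0],0],[[0,0,0],0]]'

```text
time_s: 3.62
tcp_pos: [0.4503, -0.1878, 0.3495]
eef_rot: [-180.0, -0.0, -0.0]
contact_force: [0.9, 0.2, 0.1]
gripper_width: 0.0441
```

```bash
python3 - <<'E'
from m import *
img,P,T,f,d=cap('wrist'); s=r.get_state(); print(s['tcp_pos'],s['eef_rot'],s['time_s'])
save(img,'pics/w2.png')
np.savez('w2.npz',img=img,P=P,T=T,f=f,cx=d['cx'],cy=d['cy'])
Z=np.nan_to_num(P[...,2]); cv2.imwrite('pics/w2z.png',cv2.resize(np.clip(Z*255/0.13,0,255).astype(np.uint8),None,fx=1.5,fy=1.5))
E
```

```text
[ 0.45041372 -0.18756815  0.34938813] [-1.79985544e+02  6.09592650e-03  3.31691525e-02] 3.675
```

View pics/w2.png

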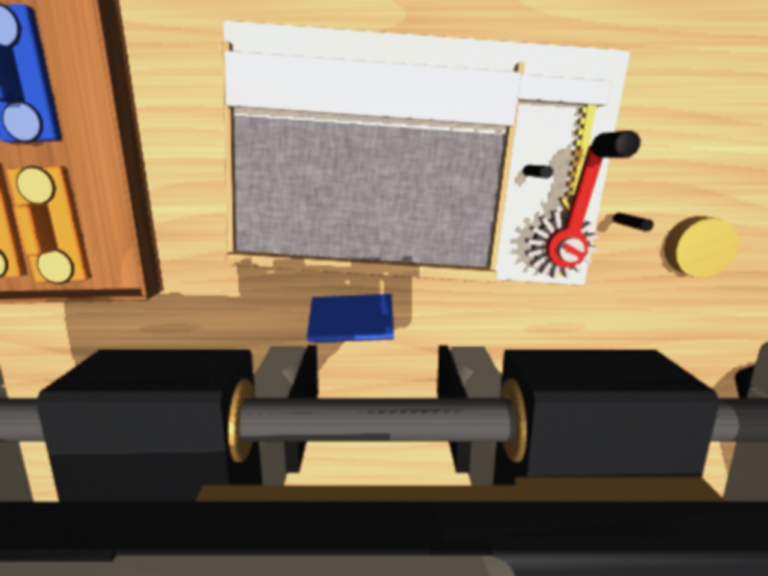

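View pics/w2z.png

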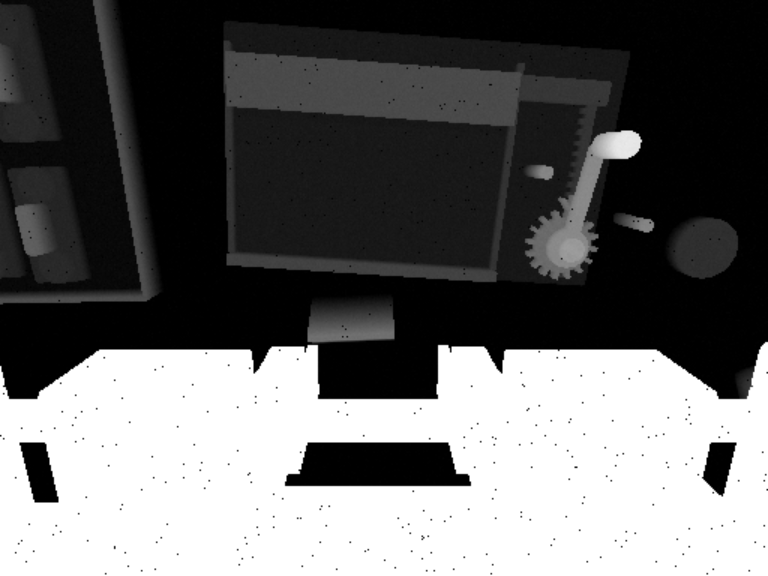

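```bash
cat > fit.py <<'E'
from h import *
D=np.load('w2.npz'); P=D['P'];T=D['T'];f=float(D['f']);img=D['img']
def ray(u,v,z,s=1.5):
    d=T[:3,:3]@np.array([(u/s-D['cx'])/f,(v/s-D['cy'])/f,1]); return T[:3,3]+d*(z-T[2,3])/d[2]
E
python3 - <<'E'
from fit import *
src={ 'FL':(224,21,.012,(135,195)),'FR':(629,52,.012,(135,-195)),'NR':(585,285,.012,(-100,-195)),'railNL':(227,266,.034,(-100,195)),
 }
A=[];B=[]
for k,(u,v,z,c) in src.items():
    p=ray(u,v,z); print(k,p.round(4)); A.append(np.array(c)/1e3);B.append(p[:2])
A=np.array(A);B=np.array(B)
a=A-A.mean(0);b=B-B.mean(0)
th=np.arctan2((a[:,0]*b[:,1]-a[:,1]*b[:,0]).sum(),(a*b).sum()); R=np.array([[np.cos(th),-np.sin(th)],[np.sin(th),np.cos(th)]])
t=B.mean(0)-R@A.mean(0); print('yaw',np.degrees(th),'orig',t.round(4)); print('res mm',((A@R.T+t-B)*1e3).round(1))
np.savez('clamp.npz',th=th,R=R,t=t)
inv=lambda p:((p[:2]-t)@R*1e3).round(1)
for n,u,v,z in [('lip',226,106,.038),('lip',508,126,.038),('axis',570,248,.08),('post1',545,172,.068),('post2',650,226,.068),('grip top',626,143,.118)]:
    p=ray(u,v,z); print(n,p.round(4),inv(p))
# depth-based
Z=P[...,2]
m=np.isfinite(Z)&(Z>.108)&(Z<.125); m[225:]=0; Q=P[m]; print('grip',len(Q),np.median(Q,0),inv(np.median(Q,0)), Q.min(0),Q.max(0))
# lip edge & rail edge in clamp coordinates from depth
q=((P[...,:2]-t)@R)*1e3
for y in range(-70,180,30):
    sel=(abs(q[...,1]-y)<6)&np.isfinite(Z)
    bar=sel&(abs(Z-.038)<.004)&(q[...,0]>0); rail=sel&(abs(Z-.034)<.004)&(q[...,0]<-60)
    print(y,'bar x',q[bar][:,0].min().round(1),q[bar][:,0].max().round(1),'rail',q[rail][:,0].min().round(1),q[rail][:,0].max().round(1), 'z',np.median(Z[bar]).round(4))
E
```

```text
FL [ 0.6458 -0.0432  0.012 ]
FR [ 0.6193 -0.4279  0.012 ]
NR [ 0.3882 -0.4146  0.012 ]
railNL [ 0.4147 -0.0321  0.034 ]
yaw -3.7060661548365528 orig [ 0.4995 -0.2283]
res mm [[ 1.1  0.8]
 [ 2.3 -3.7]
 [-1.  -1.8]
 [-2.4  4.8]]
lip [ 0.5688 -0.0462  0.038 ] [ 57.3 186.3]
lip [ 0.5511 -0.3106  0.038 ] [ 56.8 -78.8]
axis [ 0.4425 -0.3651  0.08  ] [ -48.1 -140.2]
post1 [ 0.5101 -0.3394  0.068 ] [  17.7 -110.1]
post2 [ 0.4611 -0.4426  0.068 ] [ -24.5 -216.3]
grip top [ 0.5341 -0.3838  0.118 ] [  44.6 -152.9]
grip 317 [ 0.53339659 -0.38314848  0.11713558] [  43.8 -152.3] [ 0.52304523 -0.39617582  0.10800436] [ 0.54383987 -0.37451731  0.1203283 ]
-70 bar x 57.3 104.2 rail -97.3 -85.0 z 0.0378
-40 bar x 57.3 104.2 rail -97.3 -85.1 z 0.0376
-10 bar x 57.5 104.3 rail -95.7 -84.7 z 0.0377
20 bar x 57.5 104.0 rail -142.6 -84.7 z 0.0379
50 bar x 57.6 104.5 rail -146.2 -84.4 z 0.0377
80 bar x 57.6 104.7 rail -149.6 -84.7 z 0.0377
110 bar x 57.7 104.8 rail -150.3 -84.8 z 0.0377
140 bar x 57.7 104.7 rail -95.6 -84.3 z 0.0376
170 bar x 57.8 104.3 rail -96.2 -84.5 z 0.0376
```

step_arm --commands '[[[15,-35,0],0],[[15,-35,0],0],[[15,-35,0],0],[[15,-35,0],0],[[15,-35,0],0],[[15,-35,20],0],[[15,-35,30],0],[[15,-35,40],0],[[15,-35,40],0],[[14,-35,40],0],[[0,0,29],-3],[[0,0,0],0],[[0,0,0],0]]'

```text
time_s: 5.3
tcp_pos: [0.5998, 0.1622, 0.1518]
eef_rot: [-180.0, -0.1, 3.0]
contact_force: [-0.2, -0.1, 0.1]
gripper_width: 0.0438
```

```bash
cat > look.py <<'E'
from m import *
import sys
img,P,T,f,d=cap('wrist'); s=r.get_state(); print(s['tcp_pos'].round(4),s['eef_rot'].round(2),s['gripper_width'],s['time_s'])
save(img,sys.argv[1])
print('bars'); blues(P,img,float(sys.argv[2]),float(sys.argv[3]))
E
python3 look.py pics/w3.png 0.042 0.07
```

```text
[0.6001 0.1621 0.1524] [-1.7996e+02 -1.3000e-01  2.9600e+00] 0.04359965400378687 5.35
bars
[179. 189.] 1003 med [0.6009 0.2254 0.0481] ((598.7174682617188, 226.44430541992188), (16.545948028564453, 49.730892181396484), 89.88703918457031)
[252. 193.] 960 med [0.6003 0.1622 0.0482] ((599.086669921875, 161.9247589111328), (48.84295654296875, 15.196002960205078), 2.700026035308838)
```

View pics/w3.png

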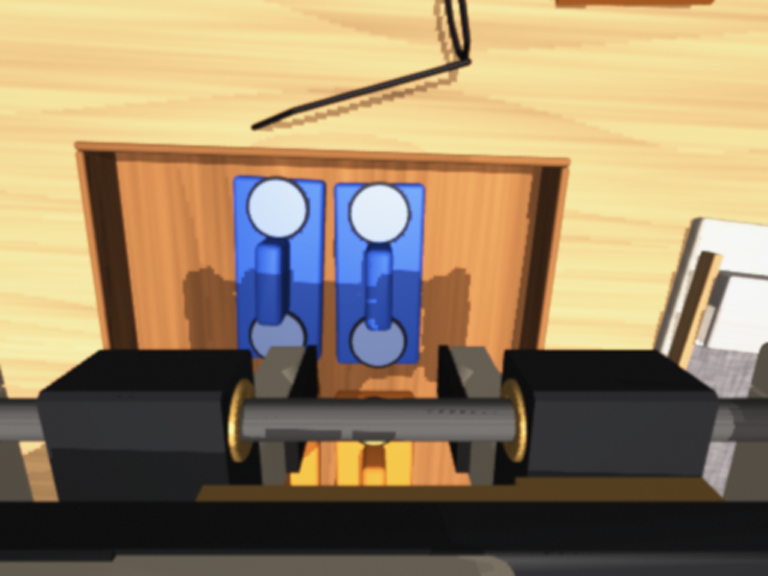

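The bar is centred between the fingers at (378,285). I descend and grip.

step_arm --commands '[[[-1,0,25],0],[[0,0,30],0],[[0,0,30],0],[[0,0,20],0],[[0,0,12],0],[[0,0,9],0],[[0,0,0],0],[[0,0,0],0]]'

```text
time_s: 6.35
tcp_pos: [0.5989, 0.1616, 0.0254]
eef_rot: [-180.0, -0.1, 3.0]
contact_force: [0.0, 0.4, -0.1]
gripper_width: 0.0436
```

step_arm --commands '[[[0,0,0],0],[[0,0,0],0],[[0,0,0],0],[[0,0,0],0]]' --gripper 1 --grip_force 30

```text
time_s: 6.85
tcp_pos: [0.5984, 0.1615, 0.0247]
eef_rot: [-180.0, -0.0, 3.0]
contact_force: [0.1, 0.1, 1.3]
gripper_width: 0.0158
```

step_arm --commands '[[[0,0,-10],0],[[0,0,-20],0],[[0,0,-25],0],[[0,0,-20],0],[[0,0,0],0],[[0,0,0],0]]'

```text
time_s: 7.6
tcp_pos: [0.5979, 0.1613, 0.0992]
eef_rot: [-180.0, 0.0, 3.0]
contact_force: [0.5, -0.3, -1.9]
gripper_width: 0.0159
```

step_arm --commands '[[[-9,25,0],0],[[-12,33,0],0],[[-13,35,0],0],[[-13,35,0],0],[[-13,35,0],0],[[-13,35,0],0],[[-13,35,0],0],[[-13,35,0],0],[[-13,35,0],0],[[-13,35,0],0],[[-10,27,0],0],[[0,0,0],3.4],[[0,0,0],3.3],[[0,0,0],0],[[0,0,0],0]]'

```text
time_s: 9.48
tcp_pos: [0.4819, -0.2102, 0.0992]
eef_rot: [-180.0, 0.0, -3.7]
contact_force: [0.4, -0.4, -1.0]
gripper_width: 0.0155
```

```bash
python3 look.py pics/w4.png 0.1 0.14
```

```text
[ 0.482  -0.2102  0.0993] [-1.80e+02  4.00e-02 -3.67e+00] 0.01603078818224347 9.525
bars
[251. 235.] 2073 med [ 0.498  -0.2103  0.1223] ((494.2356262207031, -210.42967224121094), (18.79181480407715, 26.273412704467773), 84.29014587402344)
[251. 301.] 404 med [ 0.463  -0.2081  0.1227] ((462.478759765625, -208.18218994140625), (15.808830261230469, 9.410283088684082), 83.52291107177734)
```

View pics/w4.png

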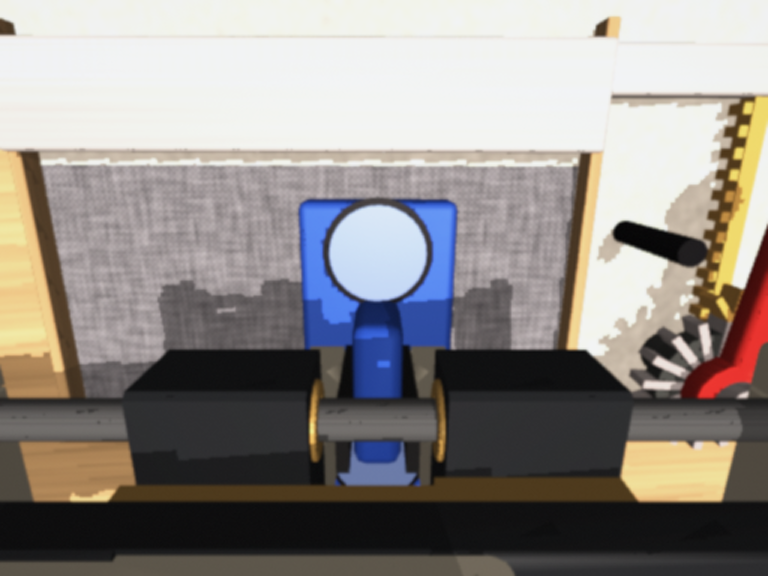

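The plate hangs level and parallel to the bed between rail and lip (pixel (378,270)). I lower it.

step_arm --commands '[[[2,0,15],0],[[0,0,20],0],[[0,0,15],0],[[0,0,8],0],[[0,0,5],0],[[0,0,3],0],[[0,0,0],0],[[0,0,0],0]]'

```text
time_s: 10.52
tcp_pos: [0.4847, -0.2103, 0.034]
eef_rot: [180.0, -0.0, -3.7]
contact_force: [0.4, 0.1, -0.8]
gripper_width: 0.0157
```

step_arm --commands '[[[0,0,1.5],0],[[0,0,0],0],[[0,0,0],0]]'

```text
time_s: 10.9
tcp_pos: [0.4845, -0.2102, 0.0321]
eef_rot: [-180.0, -0.0, -3.7]
contact_force: [-0.5, -0.2, -1.3]
gripper_width: 0.0157
```

step_arm --commands '[[[0,0,0],0],[[0,0,0],0],[[0,0,0],0],[[0,0,-10],0],[[0,0,-30],0],[[0,0,-40],0],[[0,0,-40],0],[[0,0,0],0],[[0,0,0],0]]' --gripper 0.5

```text
time_s: 12.02
tcp_pos: [0.4842, -0.2101, 0.1523]
eef_rot: [-180.0, -0.0, -3.7]
contact_force: [-0.3, 0.3, -0.8]
gripper_width: 0.0437
```

```bash
python3 look.py pics/w5.png 0.045 0.07
```

```text
[ 0.4839 -0.2101  0.1516] [-1.7998e+02  5.0000e-02 -3.7400e+00] 0.043818391697600406 12.075
bars
[252. 192.] 1026 med [ 0.4872 -0.2097  0.0551] ((484.9877624511719, -209.83078002929688), (15.324009895324707, 49.3793830871582), 85.8367691040039)
[232. 320.] 231 med [ 0.3541 -0.1845  0.047 ] ((353.6338195800781, -174.08383178710938), (4.3843464851379395, 59.09667205810547), 1.6422621011734009)
```

View pics/w5.png

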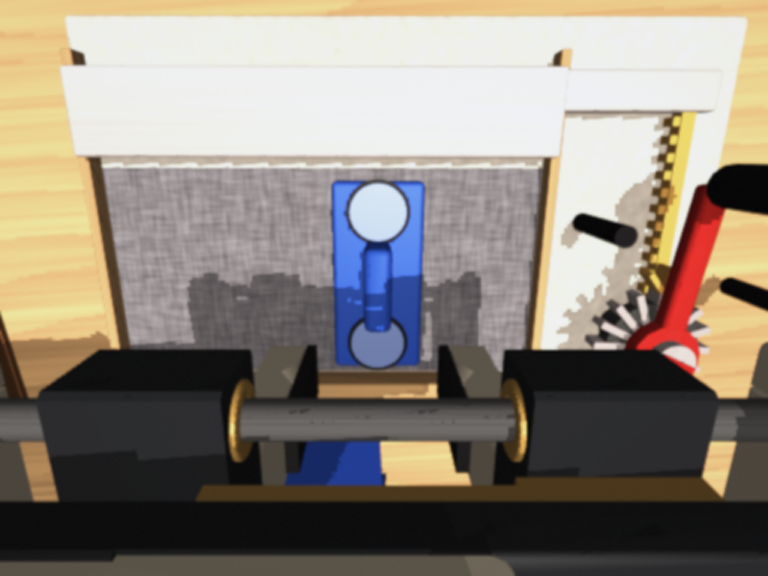

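The first plate lies flat inside the bed at (378,275). I go for the second.

step_arm --commands '[[[5,-25,-5],0],[[7,-38,0],0],[[8,-40,0],0],[[8,-40,0],0],[[8,-40,0],0],[[8,-40,0],0],[[8,-40,0],0],[[8,-40,0],0],[[8,-40,0],0],[[8,-40,0],0],[[6,-35,0],0],[[5,-25,5],0],[[0,0,0],-3.2],[[0,0,0],0],[[0,0,0],0]]'

```text
time_s: 13.95
tcp_pos: [0.5999, 0.2257, 0.1516]
eef_rot: [180.0, 0.0, -0.6]
contact_force: [-0.5, -0.2, -0.2]
gripper_width: 0.0437
```

```bash
python3 look.py pics/w6.png 0.042 0.07
```

```text
[0.6    0.2257 0.1518] [ 1.7998e+02  2.0000e-02 -6.1000e-01] 0.04368305007355175 14.0
bars
[251. 193.] 972 med [0.6003 0.2265 0.0481] ((598.918701171875, 226.61123657226562), (15.638334274291992, 48.935874938964844), 89.76785278320312)
```

View pics/w6.png

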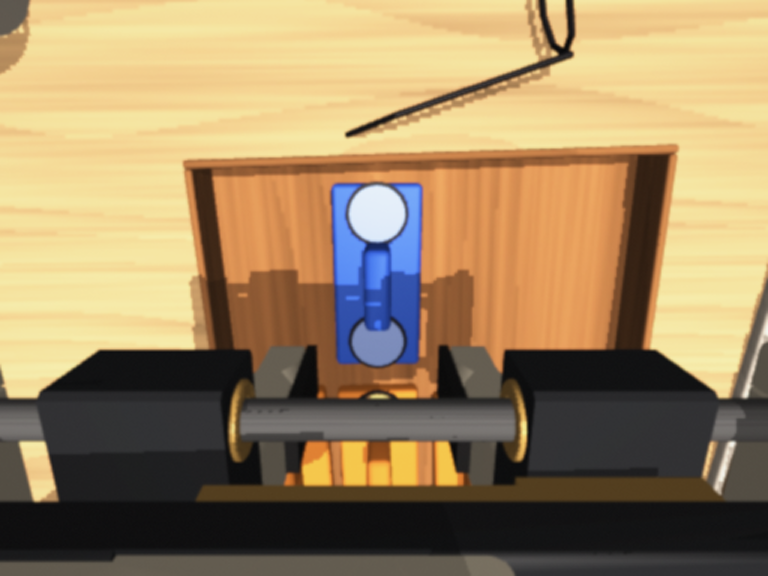

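The second plate is centred between the fingers at (377,285). I descend and grip.

step_arm --commands '[[[-1,-1,25],0],[[0,0,30],0],[[0,0,30],0],[[0,0,20],0],[[0,0,12],0],[[0,0,9],0],[[0,0,0],0],[[0,0,0],0]]'

```text
time_s: 15.0
tcp_pos: [0.5995, 0.2274, 0.0268]
eef_rot: [-180.0, -0.1, -0.5]
contact_force: [-0.1, 0.8, 0.7]
gripper_width: 0.0444
```

step_arm --commands '[[[0,0,0],0],[[0,0,0],0],[[0,0,0],0],[[0,0,0],0]]' --gripper 1 --grip_force 30

```text
time_s: 15.5
tcp_pos: [0.5991, 0.2271, 0.0262]
eef_rot: [180.0, -0.0, -0.5]
contact_force: [-1.0, -0.1, 1.9]
gripper_width: 0.0155
```

step_arm --commands '[[[0,0,-10],0],[[0,0,-20],0],[[0,0,-25],0],[[0,0,-20],0],[[0,0,0],0],[[0,0,0],0]]'

```text
time_s: 16.25
tcp_pos: [0.5986, 0.227, 0.1007]
eef_rot: [180.0, 0.0, -0.5]
contact_force: [-0.6, 0.3, -1.4]
gripper_width: 0.0161
```

step_arm --commands '[[[-7,25,0],0],[[-10,33,0],0],[[-10,35,0],0],[[-10,35,0],0],[[-10,35,0],0],[[-10,35,0],0],[[-10,35,0],0],[[-10,35,0],0],[[-10,35,0],0],[[-10,35,0],0],[[-8,22,0],0],[[-2.5,12.5,0],0],[[0,0,0],3.2],[[0,0,0],0],[[0,0,0],0]]'

```text
time_s: 18.12
tcp_pos: [0.4881, -0.1441, 0.1009]
eef_rot: [180.0, 0.0, -3.6]
contact_force: [-0.2, -0.0, -1.3]
gripper_width: 0.0156
```

```bash
python3 look.py pics/w7.png 0.1 0.14
```

```text
[ 0.4881 -0.1441  0.1009] [ 1.80e+02  2.00e-02 -3.65e+00] 0.016021893636720665 18.175
bars
[251. 236.] 2044 med [ 0.5033 -0.1441  0.1224] ((499.923828125, -143.97219848632812), (22.24478530883789, 25.734933853149414), 88.33142852783203)
[251. 301.] 391 med [ 0.4684 -0.1419  0.1229] ((467.8326416015625, -141.9945831298828), (15.860575675964355, 9.354011535644531), 85.9800033569336)
```

View pics/w7.png

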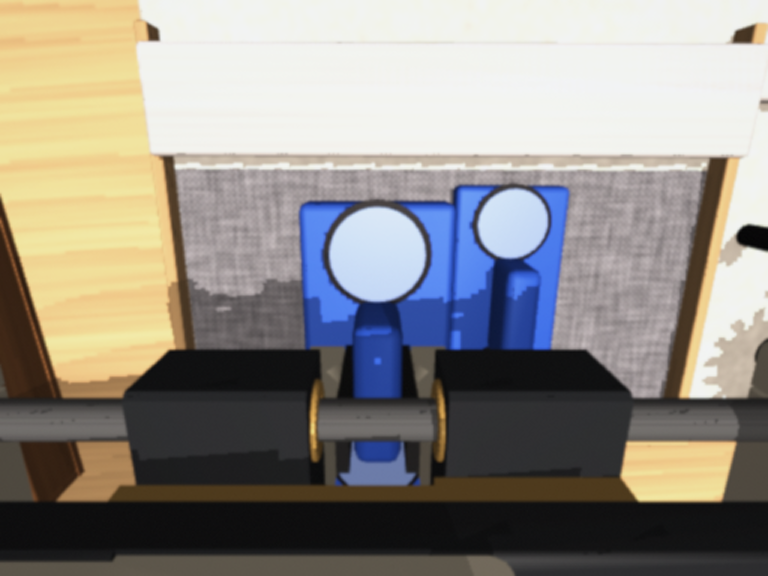

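Both plates line up, 66 mm apart; the held one is at (378,270), the placed one at (511,270). I lower and release.

step_arm --commands '[[[0,0,15],0],[[0,0,20],0],[[0,0,15],0],[[0,0,8],0],[[0,0,5],0],[[0,0,4],0],[[0,0,0.5],0],[[0,0,0],0],[[0,0,0],0]]'

```text
time_s: 19.3
tcp_pos: [0.4884, -0.1443, 0.0339]
eef_rot: [-180.0, -0.0, -3.7]
contact_force: [0.3, -0.4, -0.3]
gripper_width: 0.016
```

step_arm --commands '[[[0,0,0],0],[[0,0,0],0],[[0,0,0],0],[[0,0,-10],0],[[0,0,-30],0],[[0,0,-40],0],[[0,0,-40],0],[[0,0,-40],0],[[0,0,-40],0],[[0,0,-20],0],[[0,0,0],0],[[0,0,0],0]]' --gripper 0.5

```text
time_s: 20.8
tcp_pos: [0.4876, -0.1442, 0.2531]
eef_rot: [-180.0, 0.0, -3.7]
contact_force: [-0.2, 0.2, -0.3]
gripper_width: 0.0441
```

```bash
python3 look.py pics/w8.png 0.045 0.07; python3 - <<'E'
from h import *
i,P,T,f,d=cap('scene'); save(i,'pics/s8.png')
E
```

```text
[ 0.4875 -0.1443  0.2528] [-1.80e+02  8.00e-02 -3.73e+00] 0.04383547494426574 20.85
bars
[308. 168.] 604 med [ 0.4863 -0.2086  0.0551] ((485.1462097167969, -209.5965576171875), (16.49673080444336, 48.92805480957031), 85.94945526123047)
[251. 169.] 580 med [ 0.4893 -0.1436  0.0551] ((488.1585388183594, -143.53189086914062), (15.423093795776367, 49.16277313232422), 86.62419891357422)
```

View pics/w8.png

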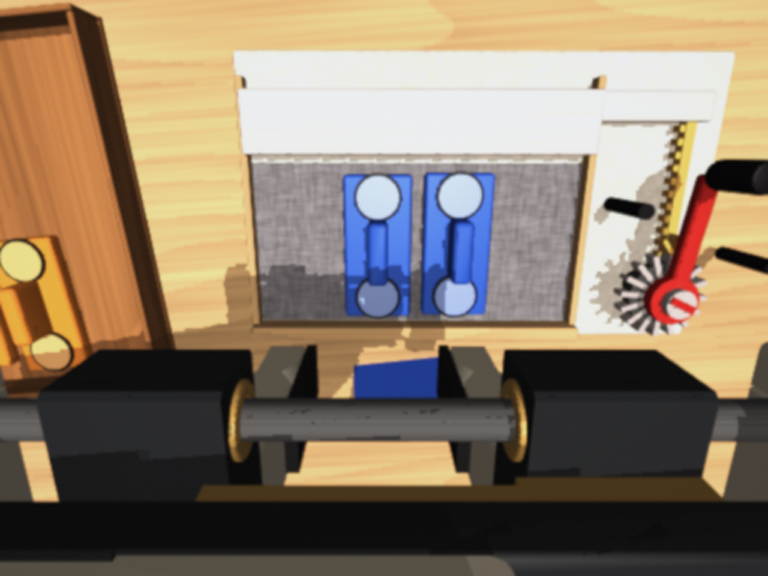

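View pics/s8.png

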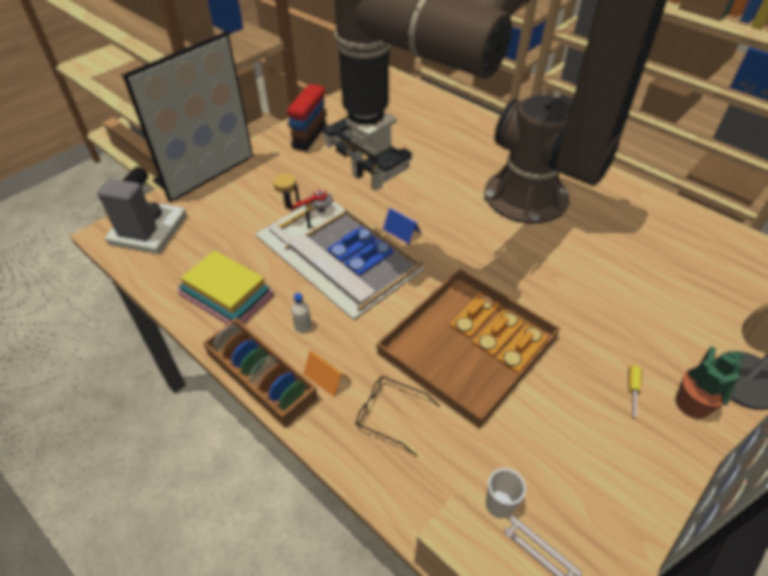

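Both blue plates lie flat, with (378,265) and (460,265) in the wrist view, and the three ambers are still in the basket. Now a close look at the handle.

step_arm --commands '[[[-5,24,0],0],[[-7,35,0],0],[[-7,35,0],0],[[-7,35,0],0],[[-7,35,0],0],[[-7,35,0],0],[[-4,20,0],0],[[0,0,0],0],[[0,0,0],0]]'

```text
time_s: 22.02
tcp_pos: [0.4298, -0.3596, 0.2529]
eef_rot: [-180.0, 0.1, -3.7]
contact_force: [-1.0, -0.1, 0.4]
gripper_width: 0.0438
```

```bash
python3 - <<'E'
from m import *
img,P,T,f,d=cap('wrist'); s=r.get_state(); print(s['tcp_pos'],s['eef_rot'],s['time_s'])
save(img,'pics/w9.png'); np.savez('w2.npz',img=img,P=P,T=T,f=f,cx=d['cx'],cy=d['cy'])
C=np.load('clamp.npz');R=C['R'];t=C['t']; inv=lambda p:((p[...,:2]-t)@R*1e3)
Z=P[...,2]; q=inv(P)
hsv=cv2.cvtColor(img,cv2.COLOR_RGB2HSV)
roi=np.isfinite(Z)&(abs(q[...,0])<120)&(q[...,1]<-90)&(q[...,1]>-240); roi[230:]=0
def circ(m,n):
    Q=q[m]; (c,rad)=cv2.minEnclosingCircle(Q.astype(np.float32)); print(n,len(Q),'med',np.median(Q,0).round(1),'mid',((Q.min(0)+Q.max(0))/2).round(1),'span',np.ptp(Q,axis=0).round(1),c,rad,'z',np.median(Z[m]))
circ(roi&(Z>.113)&(Z<.122),'grip top')
red=((hsv[...,0]<8)|(hsv[...,0]>172))&(hsv[...,1]>120)
circ(roi&red&(Z>.055),'red'); 
m=roi&red&(Z>.055); Q=q[m]; print('red z pct',np.percentile(Z[m],[5,25,50,75,95]))
print(cv2.fitLine(Q.astype(np.float32),cv2.DIST_L2,0,.01,.01).ravel())
n,l,st,c=cv2.connectedComponentsWithStats((roi&(Z>.060)&(hsv[...,2]<90)).astype(np.uint8))
for k in range(1,n):
    if st[k,4]>15: circ(l==k,str(c[k]*1.5))
E
```

```text
[ 0.43002637 -0.3594146   0.25314034] [-1.79978897e+02  3.96467501e-02 -3.70520521e+00] 22.075
grip top 505 med [  44.  -154.6] mid [  44.1 -154.6] span [21.4 21.1] (44.047245025634766, -154.81576538085938) 10.801281929016113 z 0.11748820391235909
red 1434 med [ -23.3 -147.9] mid [ -15.8 -142.6] span [104.7  36.6] (-15.82622241973877, -144.70494079589844) 52.43528366088867 z 0.06949933713994441
red z pct [0.06779801 0.06887016 0.06949934 0.07016095 0.07926418]
[ 9.9276608e-01 -1.2006440e-01 -1.9123039e+01 -1.4641885e+02]
[409.68934911 102.5739645 ] 507 med [  43.1 -153.6] mid [  43.5 -154.2] span [20.6 20. ] (43.66417694091797, -154.39039611816406) 10.49463939666748 z 0.11747376751929273
[345.08928571 148.46428571] 84 med [  17.9 -112.4] mid [  17.9 -112.3] span [ 8.  10.5] (17.87938117980957, -112.1563720703125) 5.4907307624816895 z 0.06762587390022734
[484.08433735 207.79518072] 83 med [ -23.6 -212. ] mid [ -23.2 -212.5] span [ 9.8 10.6] (-23.62582015991211, -212.4508819580078) 5.397777080535889 z 0.06752899194593848
```

View pics/w9.png

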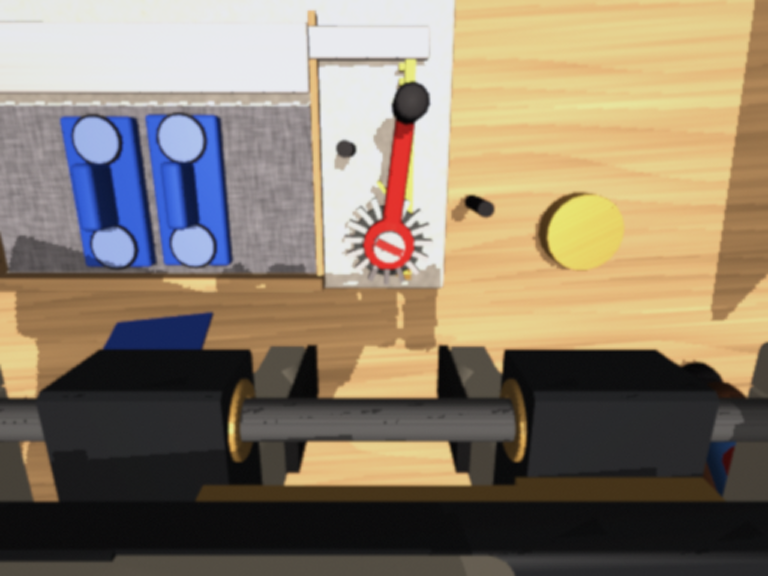

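The handle grip is at pixel (410,102), about (0.5334,-0.3853). The posts put the bolt axis at (0.4397,-0.3673), so q is about 0.385. I go over the grip, aligned with the handle's radius.

step_arm --commands '[[[15,3,0],0],[[25,4,0],0],[[25,5,0],0],[[25,4,0],0],[[15,3,0],0],[[0,0,0],7.2],[[0,0,30],0],[[0,0,30],0],[[0,0,12],0],[[0,0,0],0],[[0,0,0],0]]'

```text
time_s: 23.45
tcp_pos: [0.5343, -0.3861, 0.183]
eef_rot: [180.0, -0.1, -10.9]
contact_force: [-1.3, -0.9, -0.4]
gripper_width: 0.044
```

```bash
python3 - <<'E'
from m import *
img,P,T,f,d=cap('wrist'); s=r.get_state(); print(s['tcp_pos'],s['eef_rot'],s['time_s'])
save(img,'pics/w10.png')
Z=P[...,2]; m=(Z>.112)&(Z<.122)&(abs(P[...,0]-.533)<.03)&(abs(P[...,1]+.385)<.03); Q=P[m]; print(len(Q),np.median(Q,0),(Q.min(0)+Q.max(0))/2,np.ptp(Q,axis=0))
E
```

```text
[ 0.53432141 -0.38612087  0.1830545 ] [ 1.79960310e+02 -1.18098457e-01 -1.09092411e+01] 23.5
621 [ 0.53493136 -0.38585167  0.11728356] [ 0.53383785 -0.38565825  0.11573276] [0.02141566 0.02149996 0.00705568]
```

View pics/w10.png

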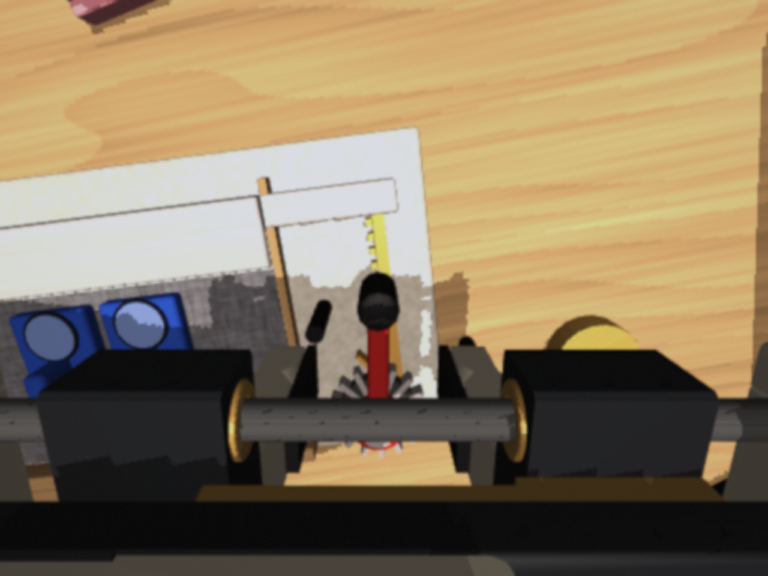

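The grip is centred between the fingers (378,295). I lower to z 0.081 and close lightly.

step_arm --commands '[[[0,0,30],0],[[0,0,30],0],[[0,0,25],0],[[0,0,12],0],[[0,0,5],0],[[0,0,0],0],[[0,0,0],0]]'

```text
time_s: 24.38
tcp_pos: [0.5342, -0.3861, 0.0807]
eef_rot: [180.0, -0.1, -10.9]
contact_force: [0.2, -0.5, 0.6]
gripper_width: 0.0438
```

step_arm --commands '[[[0,0,0],0],[[0,0,0],0],[[0,0,0],0]]' --gripper 1 --grip_force 12

```text
time_s: 24.75
tcp_pos: [0.5336, -0.3858, 0.0797]
eef_rot: [180.0, -0.0, -10.9]
contact_force: [-1.2, -0.1, 0.2]
gripper_width: 0.0218
```

step_arm --commands '[[[-0.4,8.5,0],5.14],[[-0.4,8.5,0],5.14],[[-0.4,8.5,0],5.14],[[-0.4,8.5,0],5.14],[[-0.4,8.5,0],5.14]]'

```text
time_s: 25.38
tcp_pos: [0.5171, -0.4243, 0.0798]
eef_rot: [-180.0, -0.1, -36.8]
contact_force: [2.5, 2.4, 0.1]
gripper_width: 0.0218
```

```bash
cat > hs.py <<'E'
from h import *
def q():
    s=r.get_state(); v=s['tcp_pos'][:2]-np.array([.4397,-.3673]); a=np.degrees(np.arctan2(v[1],v[0]))
    F=s['contact_force']; rad=v/np.linalg.norm(v); tan=np.array([rad[1],-rad[0]])
    print('t',s['time_s'],'R',(np.linalg.norm(v)*1e3).round(1),'q deg',(11.3-a).round(2),'yaw',s['eef_rot'][2].round(2),'Frad %.1f Ftan(+q) %.1f Fz %.1f'%(F[:2]@rad,F[:2]@tan,F[2]),'z',s['tcp_pos'][2].round(4),'w',s['gripper_width'])
q()
E
python3 hs.py
```

```text
t 25.375 R 96.1 q deg 47.69 yaw -36.79 Frad 0.6 Ftan(+q) -3.4 Fz 0.1 z 0.0798 w 0.021807777354691502
```

step_arm --commands '[[[-0.4,8.5,0],5.14],[[-0.4,8.5,0],5.14],[[-0.4,8.5,0],5.14],[[-0.4,8.5,0],5.14],[[-0.3,6.8,0],4.1],[[0,0,0],0]]'

```text
time_s: 26.12
tcp_pos: [0.4864, -0.4513, 0.0798]
eef_rot: [-180.0, -0.1, -61.3]
contact_force: [3.5, -2.6, -1.5]
gripper_width: 0.0217
```

```bash
python3 hs.py
```

```text
t 26.125 R 96.1 q deg 72.26 yaw -61.27 Frad 3.9 Ftan(+q) -1.8 Fz -1.5 z 0.0798 w 0.021719269705915895
```

step_arm --commands '[[[-0.4,-8.45,0],-5.1],[[-0.4,-8.45,0],-5.1],[[-0.4,-8.45,0],-5.1],[[-0.4,-8.45,0],-5.1],[[-0.4,-8.45,0],-5.1],[[-0.4,-8.45,0],-5.1],[[-0.4,-8.45,0],-5.1],[[-0.4,-8.45,0],-5.1],[[-0.4,-8.45,0],-5.1],[[-0.4,-8.45,0],-5.1],[[-0.4,-8.45,0],-5.1],[[-0.4,-8.45,0],-5.1],[[-0.4,-8.45,0],-5.1],[[0,0,0],0]]'

```text
time_s: 27.88
tcp_pos: [0.5347, -0.3584, 0.0797]
eef_rot: [-180.0, 0.0, 5.1]
contact_force: [-0.9, 3.2, 1.8]
gripper_width: 0.0214
```

```bash
python3 hs.py
```

```text
t 27.875 R 95.4 q deg 5.92 yaw 5.11 Frad -0.6 Ftan(+q) -3.3 Fz 1.8 z 0.0797 w 0.021410850374605966
```

step_arm --commands '[[[-0.2,-4,0],-2.5],[[-0.1,-3,0],-2],[[0,0,0],0],[[0,0,0],0]]'

```text
time_s: 28.38
tcp_pos: [0.5337, -0.3523, 0.0797]
eef_rot: [180.0, -0.0, 9.5]
contact_force: [1.0, 0.3, 2.0]
gripper_width: 0.0217
```

```bash
python3 hs.py
```

```text
t 28.375 R 95.2 q deg 2.26 yaw 9.47 Frad 1.0 Ftan(+q) -0.2 Fz 2.0 z 0.0797 w 0.021672822245025678
```

step_arm --commands '[[[-0.37,8.45,0],5.1],[[-0.37,8.45,0],5.1],[[-0.37,8.45,0],5.1],[[-0.37,8.45,0],5.1],[[-0.37,8.45,0],5.1],[[-0.37,8.45,0],5.1],[[-0.37,8.45,0],5.1],[[-0.37,8.45,0],5.1],[[-0.37,8.45,0],5.1],[[-0.37,8.45,0],5.1],[[-0.37,8.45,0],5.1],[[-0.37,8.45,0],5.1],[[-0.37,8.45,0],5.1],[[-0.37,8.45,0],5.1],[[0,0,0],0]]'

```text
time_s: 30.25
tcp_pos: [0.4848, -0.4522, 0.0798]
eef_rot: [-180.0, -0.0, -61.9]
contact_force: [1.7, -1.6, 0.9]
gripper_width: 0.0214
```

```bash
python3 hs.py; python3 look.py pics/w11.png 0.045 0.07
```

```text
t 30.25 R 96.1 q deg 73.31 yaw -61.91 Frad 2.3 Ftan(+q) -0.7 Fz 0.9 z 0.0798 w 0.021412422898468862
[ 0.4849 -0.4521  0.0798] [-1.7998e+02 -4.0000e-02 -6.1810e+01] 0.021850196031140426 30.3
bars
```

View pics/w11.png

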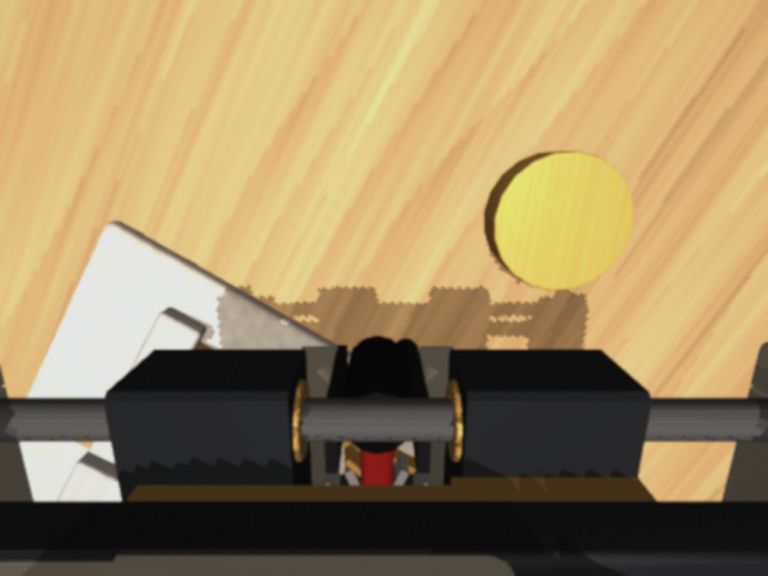

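The grip is held at (378,380), and the bar has moved. I measure its position with the fixed cameras.

```bash
cat > bar.py <<'E'
from h import *
import sys
C=np.load('clamp.npz');R=C['R'];t=C['t']
for n in ('top','scene'):
    img,P,T,f,d=cap(n); Z=P[...,2]; q=((P[...,:2]-t)@R)*1e3
    if len(sys.argv)>1: save(img,f'pics/{n}{sys.argv[1]}.png')
    m=np.isfinite(Z)&(abs(Z-.038)<.008)&(q[...,1]>110)&(q[...,1]<180)&(q[...,0]>-20)&(q[...,0]<130)
    print(n,m.sum(),'bar x 1..99%',np.percentile(q[m][:,0],[1,3,50,97,99]).round(1),'z',np.median(Z[m]).round(4))
    hsv=cv2.cvtColor(img,cv2.COLOR_RGB2HSV)
    # upright image picture: leave
E
python3 bar.py 11
```

```text
top 166 bar x 1..99% [40.  40.5 62.5 85.2 86.7] z 0.0383
scene 207 bar x 1..99% [47.4 49.4 72.7 93.8 94.2] z 0.0365
```

View pics/top11.png

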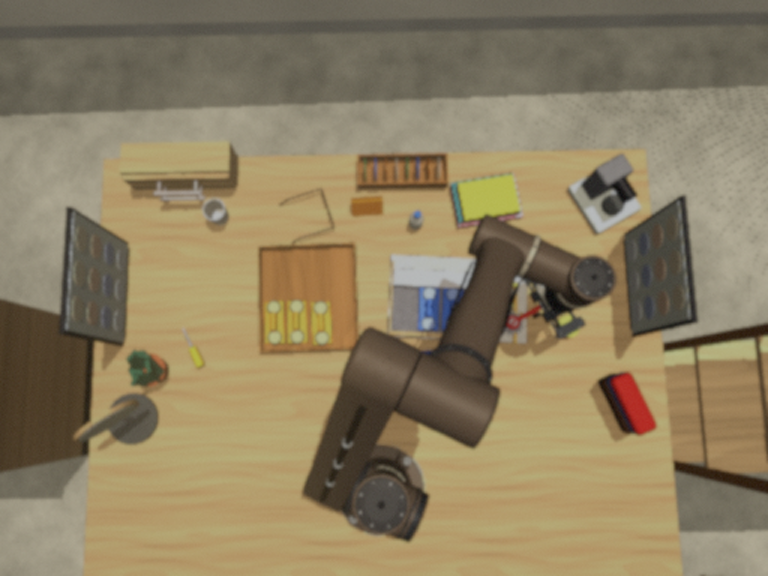

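The bar is about 16 mm nearer than at the start, as expected for the two swings. I return for the third.

step_arm --commands '[[[-0.37,-8.45,0],-5.1],[[-0.37,-8.45,0],-5.1],[[-0.37,-8.45,0],-5.1],[[-0.37,-8.45,0],-5.1],[[-0.37,-8.45,0],-5.1],[[-0.37,-8.45,0],-5.1],[[-0.37,-8.45,0],-5.1],[[-0.37,-8.45,0],-5.1],[[-0.37,-8.45,0],-5.1],[[-0.37,-8.45,0],-5.1],[[-0.37,-8.45,0],-5.1],[[-0.37,-8.45,0],-5.1],[[-0.37,-8.45,0],-5.1],[[-0.37,-8.45,0],-5.1],[[0,0,0],0],[[0,0,0],0]]'

```text
time_s: 32.4
tcp_pos: [0.5338, -0.3523, 0.0797]
eef_rot: [180.0, 0.0, 9.4]
contact_force: [-0.1, -0.4, 2.8]
gripper_width: 0.0215
```

```bash
python3 hs.py
```

```text
t 32.4 R 95.3 q deg 2.22 yaw 9.44 Frad -0.2 Ftan(+q) 0.3 Fz 2.8 z 0.0797 w 0.02153372596586607
```

step_arm --commands '[[[-0.37,8.45,0],5.1],[[-0.37,8.45,0],5.1],[[-0.37,8.45,0],5.1],[[-0.37,8.45,0],5.1],[[-0.37,8.45,0],5.1],[[-0.37,8.45,0],5.1],[[-0.37,8.45,0],5.1],[[-0.37,8.45,0],5.1],[[-0.37,8.45,0],5.1],[[-0.37,8.45,0],5.1],[[-0.37,8.45,0],5.1],[[-0.37,8.45,0],5.1],[[-0.37,8.45,0],5.1],[[-0.37,8.45,0],5.1],[[0,0,0],0]]'

```text
time_s: 34.28
tcp_pos: [0.4847, -0.4523, 0.0797]
eef_rot: [-180.0, -0.0, -61.9]
contact_force: [1.1, 0.4, 3.4]
gripper_width: 0.0219
```

```bash
python3 hs.py; python3 bar.py
```

```text
t 34.275 R 96.2 q deg 73.38 yaw -61.95 Frad 0.2 Ftan(+q) -1.1 Fz 3.4 z 0.0797 w 0.02185937632735228
top 163 bar x 1..99% [30.6 31.4 53.4 75.  76.1] z 0.0373
scene 203 bar x 1..99% [38.5 39.  61.4 84.2 84.8] z 0.0367
```

step_arm --commands '[[[-0.37,-8.45,0],-5.1],[[-0.37,-8.45,0],-5.1],[[-0.37,-8.45,0],-5.1],[[-0.37,-8.45,0],-5.1],[[-0.37,-8.45,0],-5.1],[[-0.37,-8.45,0],-5.1],[[-0.37,-8.45,0],-5.1],[[-0.37,-8.45,0],-5.1],[[-0.37,-8.45,0],-5.1],[[-0.37,-8.45,0],-5.1],[[-0.37,-8.45,0],-5.1],[[-0.37,-8.45,0],-5.1],[[-0.37,-8.45,0],-5.1],[[-0.37,-8.45,0],-5.1],[[0,0,0],0],[[0,0,0],0]]'

```text
time_s: 36.38
tcp_pos: [0.5338, -0.3524, 0.0796]
eef_rot: [180.0, 0.0, 9.4]
contact_force: [-0.8, -0.4, 3.9]
gripper_width: 0.0215
```

```bash
python3 hs.py
```

```text
t 36.375 R 95.3 q deg 2.32 yaw 9.44 Frad -0.9 Ftan(+q) 0.3 Fz 3.9 z 0.0796 w 0.021519809221525514
```

step_arm --commands '[[[-0.37,8.45,0],5.1],[[-0.37,8.45,0],5.1],[[-0.37,8.45,0],5.1],[[-0.37,8.45,0],5.1],[[-0.37,8.45,0],5.1],[[-0.37,8.45,0],5.1],[[-0.37,8.45,0],5.1],[[-0.37,8.45,0],5.1]]'

```text
time_s: 37.38
tcp_pos: [0.5217, -0.4175, 0.0796]
eef_rot: [-180.0, -0.0, -31.5]
contact_force: [0.9, 2.2, 6.4]
gripper_width: 0.022
```

```bash
python3 hs.py; python3 bar.py
```

```text
t 37.375 R 96.1 q deg 42.76 yaw -31.53 Frad -0.4 Ftan(+q) -2.3 Fz 6.4 z 0.0796 w 0.02196910745079778
top 171 bar x 1..99% [24.9 26.2 48.8 70.7 71.7] z 0.0379
scene 208 bar x 1..99% [31.9 33.  57.7 78.6 79.6] z 0.0363
```

step_arm --commands '[[[-0.37,8.45,-0.5],5.1],[[-0.37,8.45,-0.5],5.1],[[-0.37,8.45,0],5.1],[[-0.37,8.45,0],5.1],[[-0.37,8.45,0],5.1],[[-0.37,8.45,0],5.1],[[0,0,0],0]]'

```text
time_s: 38.35
tcp_pos: [0.4848, -0.4521, 0.0799]
eef_rot: [-180.0, 0.0, -62.0]
contact_force: [2.3, -2.3, -2.5]
gripper_width: 0.0218
```

```bash
python3 hs.py; python3 bar.py
```

```text
t 38.35 R 96.1 q deg 73.33 yaw -61.96 Frad 3.1 Ftan(+q) -1.0 Fz -2.5 z 0.0799 w 0.021775393097228167
top 170 bar x 1..99% [20.1 20.6 43.  65.8 66.3] z 0.038
scene 207 bar x 1..99% [27.3 28.8 53.1 74.  74.3] z 0.0368
```

step_arm --commands '[[[-0.37,-8.45,0],-5.1],[[-0.37,-8.45,0],-5.1],[[-0.37,-8.45,0],-5.1],[[-0.37,-8.45,0],-5.1],[[-0.37,-8.45,0],-5.1],[[-0.37,-8.45,0],-5.1],[[-0.37,-8.45,0],-5.1],[[-0.37,-8.45,0],-5.1],[[-0.37,-8.45,0],-5.1],[[-0.37,-8.45,0],-5.1],[[-0.37,-8.45,0],-5.1],[[-0.37,-8.45,0],-5.1],[[-0.37,-8.45,0],-5.1],[[-0.37,-8.45,0],-5.1],[[0,0,0],0],[[0,0,0],0]]'

```text
time_s: 40.45
tcp_pos: [0.5337, -0.3521, 0.08]
eef_rot: [-180.0, 0.1, 9.4]
contact_force: [2.2, 0.7, -5.2]
gripper_width: 0.022
```

```bash
python3 hs.py
```

```text
t 40.45 R 95.2 q deg 2.14 yaw 9.43 Frad 2.3 Ftan(+q) -0.4 Fz -5.2 z 0.08 w 0.021982083886630116
```

step_arm --commands '[[[-0.37,8.45,0],5.1],[[-0.37,8.45,0],5.1],[[-0.37,8.45,0],5.1],[[-0.37,8.45,0],5.1],[[-0.37,8.45,0],5.1],[[-0.2,4.2,0],2.5]]'

```text
time_s: 41.2
tcp_pos: [0.5303, -0.3984, 0.08]
eef_rot: [-180.0, 0.0, -18.7]
contact_force: [3.7, 1.9, -5.1]
gripper_width: 0.0218
```

```bash
python3 hs.py; python3 bar.py
```

```text
t 41.2 R 95.8 q deg 30.22 yaw -18.66 Frad 2.9 Ftan(+q) -3.0 Fz -5.1 z 0.08 w 0.02180382536263318
top 166 bar x 1..99% [18.1 19.  41.  62.4 63.7] z 0.0379
scene 205 bar x 1..99% [25.4 26.  49.6 70.7 71. ] z 0.0369
```

Driving steadily. Now small steps, watching the force.

step_arm --commands '[[[-0.1,3.3,0.3],2],[[-0.1,3.3,0.2],2],[[0,0,0],0]]'

```text
time_s: 41.68
tcp_pos: [0.5279, -0.4046, 0.0801]
eef_rot: [180.0, -0.0, -22.5]
contact_force: [3.6, 1.5, -6.2]
gripper_width: 0.0218
```

```bash
python3 hs.py
```

```text
t 41.675 R 95.8 q deg 34.21 yaw -22.52 Frad 2.8 Ftan(+q) -2.8 Fz -6.2 z 0.0801 w 0.021810373103670375
```

step_arm --commands '[[[-0.1,2.5,0],1.5],[[0,1.7,0],1],[[0,0,0],0]]'

```text
time_s: 42.05
tcp_pos: [0.5262, -0.4084, 0.0801]
eef_rot: [180.0, -0.0, -25.0]
contact_force: [4.1, -0.7, -5.9]
gripper_width: 0.0218
```

```bash
python3 hs.py;python3 bar.py
```

```text
t 42.05 R 95.8 q deg 36.72 yaw -25.01 Frad 4.0 Ftan(+q) -1.1 Fz -5.9 z 0.0801 w 0.02182386611832006
top 166 bar x 1..99% [16.3 18.6 40.  61.8 62.3] z 0.0374
scene 204 bar x 1..99% [23.8 24.3 48.6 69.7 70.7] z 0.0365
```

step_arm --commands '[[[-0.1,3.3,0],2],[[-0.1,3.3,0],2],[[-0.1,3.3,0],2],[[-0.1,3.3,0],2],[[0,0,0],0]]'

```text
time_s: 42.78
tcp_pos: [0.5198, -0.42, 0.0801]
eef_rot: [180.0, -0.0, -33.0]
contact_force: [5.4, -0.3, -8.7]
gripper_width: 0.0213
```

```bash
python3 hs.py
```

```text
t 42.775 R 95.9 q deg 44.64 yaw -33.0 Frad 4.7 Ftan(+q) -2.7 Fz -8.7 z 0.0801 w 0.02134884819124868
```

step_arm --commands '[[[-0.1,3.3,0],2],[[0,1.7,0],1],[[0,0,0],0]]'

```text
time_s: 43.15
tcp_pos: [0.517, -0.4241, 0.0801]
eef_rot: [180.0, -0.0, -36.0]
contact_force: [5.9, -1.1, -8.2]
gripper_width: 0.0216
```

```bash
python3 hs.py;python3 bar.py
```

```text
t 43.15 R 95.9 q deg 47.58 yaw -35.98 Frad 5.5 Ftan(+q) -2.6 Fz -8.2 z 0.0801 w 0.02155279140370686
top 171 bar x 1..99% [14.1 14.8 36.9 58.6 60.4] z 0.0379
scene 200 bar x 1..99% [22.3 23.2 46.8 68.6 68.8] z 0.0368
```

step_arm --commands '[[[-0.3,2.5,0.4],1.5],[[-0.2,2.5,0.3],1.5],[[0,0,0],0]]'

```text
time_s: 43.62
tcp_pos: [0.514, -0.4281, 0.08]
eef_rot: [180.0, -0.1, -39.0]
contact_force: [4.9, -1.4, -5.7]
gripper_width: 0.0216
```

```bash
python3 hs.py
```

```text
t 43.625 R 96.0 q deg 50.62 yaw -38.96 Frad 4.7 Ftan(+q) -2.1 Fz -5.7 z 0.08 w 0.02155587199472066
```

step_arm --commands '[[[-0.1,2.5,0.3],1.5],[[0,0,0],0]]'

```text
time_s: 43.88
tcp_pos: [0.5124, -0.43, 0.08]
eef_rot: [180.0, -0.1, -40.4]
contact_force: [5.4, -0.5, -2.3]
gripper_width: 0.0215
```

```bash
python3 hs.py;python3 bar.py
```

```text
t 43.875 R 96.0 q deg 52.09 yaw -40.43 Frad 4.4 Ftan(+q) -3.2 Fz -2.3 z 0.08 w 0.021494897202804383
top 162 bar x 1..99% [13.5 14.6 37.3 58.  59.8] z 0.0384
scene 205 bar x 1..99% [20.8 21.9 46.5 67.7 68.6] z 0.0364
```

step_arm --commands '[[[-0.1,2.5,0],1.5],[[0,0,0],0]]'

```text
time_s: 44.22
tcp_pos: [0.5108, -0.4319, 0.0799]
eef_rot: [-180.0, -0.1, -41.9]
contact_force: [5.3, -2.5, -3.0]
gripper_width: 0.022
```

```bash
python3 hs.py
```

```text
t 44.225 R 96.0 q deg 53.56 yaw -41.93 Frad 5.5 Ftan(+q) -1.7 Fz -3.0 z 0.0799 w 0.021951608534453413
```

step_arm --commands '[[[-0.1,2.5,0],1.5],[[0,0,0],0]]'

```text
time_s: 44.48
tcp_pos: [0.5091, -0.4337, 0.0799]
eef_rot: [-180.0, -0.1, -43.4]
contact_force: [4.6, -1.0, -1.5]
gripper_width: 0.0216
```

```bash
python3 hs.py
```

```text
t 44.475 R 96.0 q deg 55.05 yaw -43.43 Frad 4.0 Ftan(+q) -2.4 Fz -1.5 z 0.0799 w 0.021578731623869106
```

step_arm --commands '[[[-0.1,2.5,0],1.5],[[0,0,0],0]]'

```text
time_s: 44.72
tcp_pos: [0.5078, -0.435, 0.0799]
eef_rot: [-179.9, -0.1, -44.9]
contact_force: [7.7, 0.9, -3.3]
gripper_width: 0.0217
```

```bash
python3 hs.py; python3 bar.py
```

```text
t 44.725 R 96.1 q deg 56.11 yaw -44.92 Frad 4.8 Ftan(+q) -6.1 Fz -3.3 z 0.0799 w 0.021719772779029763
top 160 bar x 1..99% [14.2 14.4 36.4 57.7 58.6] z 0.0385
scene 202 bar x 1..99% [21.2 22.3 45.7 67.2 67.9] z 0.0366
```

The force rises to 6 N and the handle lags, so this looks like the solid stop. One tiny confirming nudge.

step_arm --commands '[[[0,1.3,0],0.6],[[0,0,0],0]]'

```text
time_s: 45.08
tcp_pos: [0.5073, -0.4356, 0.0799]
eef_rot: [-179.9, -0.2, -45.5]
contact_force: [8.8, 3.1, -3.1]
gripper_width: 0.022
```

```bash
python3 hs.py
```

```text
t 45.075 R 96.1 q deg 56.59 yaw -45.5 Frad 4.0 Ftan(+q) -8.4 Fz -3.1 z 0.0799 w 0.02198485578941786
```

Solid stop confirmed (8 N, no travel). I return the handle to the inner stop.

step_arm --commands '[[[-0.2,-3,0],-1.8],[[-0.37,-8.45,0],-5.1],[[-0.37,-8.45,0],-5.1],[[-0.37,-8.45,0],-5.1],[[-0.37,-8.45,0],-5.1],[[-0.37,-8.45,0],-5.1],[[-0.37,-8.45,0],-5.1],[[-0.37,-8.45,0],-5.1],[[-0.37,-8.45,0],-5.1],[[-0.37,-8.45,0],-5.1],[[-0.37,-8.45,0],-5.1],[[0,0,0],0],[[0,0,0],0]]'

```text
time_s: 46.7
tcp_pos: [0.5342, -0.3558, 0.0799]
eef_rot: [179.9, -0.1, 7.3]
contact_force: [5.0, 1.3, -2.0]
gripper_width: 0.0216
```

```bash
python3 hs.py
```

```text
t 46.7 R 95.2 q deg 4.37 yaw 7.28 Frad 5.1 Ftan(+q) -0.7 Fz -2.0 z 0.0799 w 0.02157234868439898
```

step_arm --commands '[[[0,-2.5,0],-1.5],[[0,-1.7,0],-1],[[0,0,0],0],[[0,0,0],0]]'

```text
time_s: 47.2
tcp_pos: [0.5335, -0.3519, 0.0799]
eef_rot: [179.9, -0.1, 9.8]
contact_force: [4.9, -0.1, -2.9]
gripper_width: 0.0219
```

```bash
python3 hs.py
```

```text
t 47.2 R 95.1 q deg 1.99 yaw 9.76 Frad 4.8 Ftan(+q) 0.9 Fz -2.9 z 0.0799 w 0.02188128527739865
```

step_arm --commands '[[[0,-1.7,0],-1],[[0,0,0],0]]'

```text
time_s: 47.45
tcp_pos: [0.5333, -0.3504, 0.0799]
eef_rot: [179.9, -0.1, 10.8]
contact_force: [5.5, -1.0, -3.1]
gripper_width: 0.0215
```

```bash
python3 hs.py
```

```text
t 47.45 R 95.1 q deg 1.06 yaw 10.77 Frad 5.3 Ftan(+q) 1.9 Fz -3.1 z 0.0799 w 0.021538335438867247
```

step_arm --commands '[[[0,-1.7,0],-1],[[0,0,0],0]]'

```text
time_s: 47.7
tcp_pos: [0.5332, -0.35, 0.08]
eef_rot: [179.8, -0.1, 11.8]
contact_force: [5.2, -8.3, -5.6]
gripper_width: 0.0218
```

```bash
python3 hs.py
```

```text
t 47.7 R 95.1 q deg 0.85 yaw 11.78 Frad 3.6 Ftan(+q) 9.1 Fz -5.6 z 0.08 w 0.021822096264642286
```

step_arm --commands '[[[0,-0.8,0],-0.5],[[0,0,0],0]]'

```text
time_s: 47.95
tcp_pos: [0.5332, -0.3499, 0.0801]
eef_rot: [179.8, -0.1, 12.3]
contact_force: [5.2, -10.6, -6.6]
gripper_width: 0.0217
```

```bash
python3 hs.py
```

```text
t 47.95 R 95.1 q deg 0.76 yaw 12.26 Frad 3.2 Ftan(+q) 11.4 Fz -6.6 z 0.0801 w 0.021687635907718047
```

At the inner stop. I ease the push, open and lift straight up.

step_arm --commands '[[[0,2,0],0],[[0,0,0],0]]'

```text
time_s: 48.2
tcp_pos: [0.5332, -0.3503, 0.08]
eef_rot: [179.9, -0.1, 12.2]
contact_force: [5.2, -2.2, -2.9]
gripper_width: 0.0217
```

step_arm --commands '[[[0,0,0],0],[[0,0,0],0],[[0,0,0],0],[[0,0,-15],0],[[0,0,-30],0],[[0,0,-40],0],[[0,0,-40],0],[[0,0,-40],0],[[-30,0,-10],0],[[-40,0,0],0],[[-30,0,0],0],[[0,0,0],0],[[0,0,0],0]]' --gripper 0.5

```text
time_s: 49.82
tcp_pos: [0.435, -0.3707, 0.2551]
eef_rot: [179.9, -0.1, 12.2]
contact_force: [-0.1, -0.5, -0.3]
gripper_width: 0.0434
```

```bash
python3 - <<'E'
from m import *
img,P,T,f,d=cap('wrist'); s=r.get_state(); print(s['tcp_pos'],s['eef_rot'],s['time_s'],s['contact_force'])
save(img,'pics/w12.png')
C=np.load('clamp.npz');R=C['R'];t=C['t']; inv=lambda p:((p[...,:2]-t)@R*1e3)
Z=P[...,2]; q=inv(P); m=(Z>.113)&(Z<.122)&(q[...,1]<-80)&(q[...,1]>-200)&(q[...,0]>0)&(q[...,0]<80); m[230:]=0
Q=q[m]; g=(Q.min(0)+Q.max(0))/2; v=g-[-50.7,-142.6]; print('grip',g,np.ptp(Q,axis=0),np.hypot(*v),'q',15-np.degrees(np.arctan2(v[1],v[0])))
m=(abs(Z-.038)<.004)&(q[...,1]<180)&(q[...,0]>0)&(q[...,0]<120); m[230:]=0
for y in (-70,-40,-10,50,110):
    Q=q[m&(abs(q[...,1]-y)<6)]
    if len(Q)>20: print(y,'lip',np.percentile(Q[:,0],[1,50,99]).round(1))
blues(P,img,.045,.07)
E
python3 bar.py 12
```

```text
[ 0.43522717 -0.37054184  0.25467061] [ 1.79969474e+02 -3.63111818e-02  1.22269550e+01] 49.875 [ 0.30999798 -0.24774861  0.25258393]
grip [  41.95135846 -119.6414764 ] [21.21358773 21.06565093] 95.45348620941543 q 1.0827351968888141
-70 lip [16.6 39.8 62.5]
-40 lip [16.6 40.1 62.4]
-10 lip [16.7 40.5 62.6]
50 lip [16.8 40.4 62.7]
110 lip [17.  38.5 59.2]
[59. 81.] 878 med [ 0.4876 -0.1472  0.0547] ((486.5774230957031, -144.4000701904297), (16.46497917175293, 49.585716247558594), 85.50537109375)
[119.  98.] 771 med [ 0.4832 -0.2122  0.0549] ((481.9825744628906, -209.80520629882812), (16.715251922607422, 49.9339599609375), 86.36415100097656)
[ 65. 202.] 873 med [ 0.3502 -0.1582  0.0537] ((349.45489501953125, -159.49444580078125), (11.504887580871582, 89.3755874633789), 3.253572463989258)
top 163 bar x 1..99% [14.1 14.7 37.7 57.3 57.8] z 0.0377
scene 201 bar x 1..99% [21.1 22.  45.1 66.6 68.7] z 0.0368
```

View pics/w12.png

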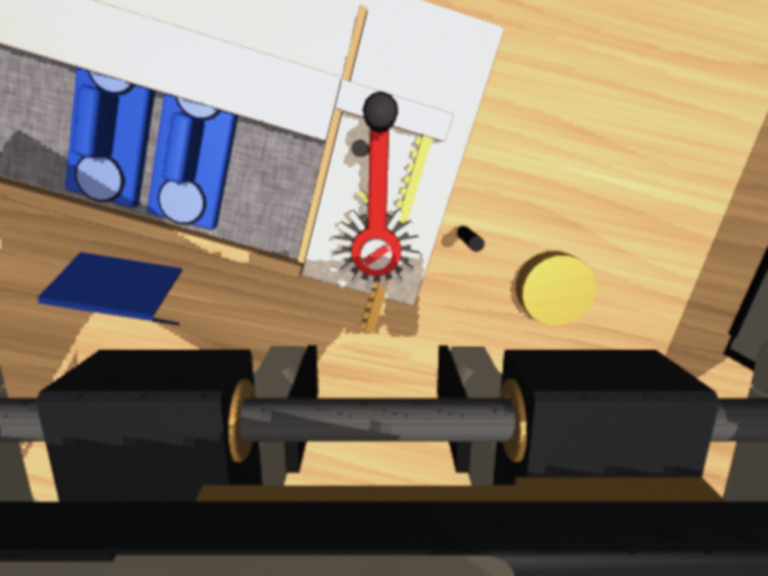

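View pics/scene12.png

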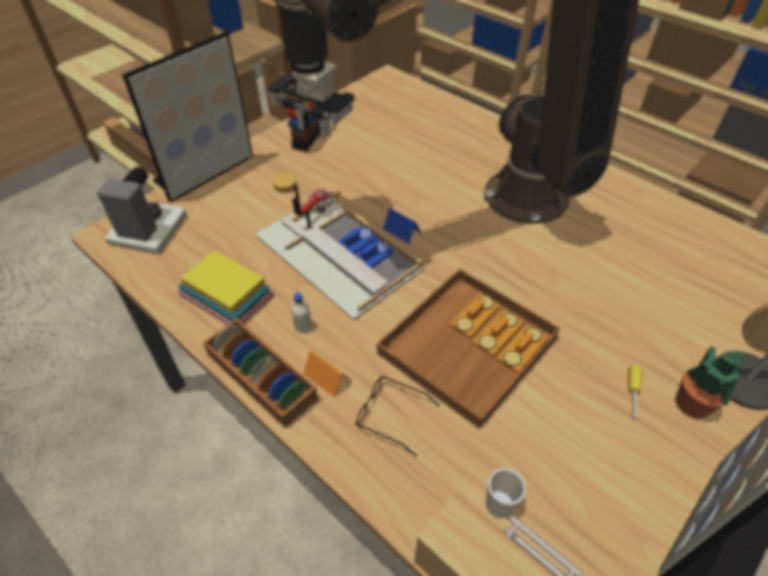

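```bash
python3 -c "
from plant import close_job
print(close_job())"
```

```text
the job is handed in; nothing more can be done
None
```

I handed the job in at about 50 s. The card in front of the clamp was blue, so both blue plates went onto the felt bed and the three amber plates stayed in the basket.

- **Plates:** they lie flat, side by side, about 66 mm apart and lengthwise between the stop rail and the clamp bar. As the bar closed it slid at least one of them about 3 mm toward the rail, where roughly 6 mm was still free. So the plates did not stop the bar.
- **Clamp bar:** I worked the handle through four drive swings and part of a fifth, until the bolt reached its solid stop (force rose to about 8 N and travel ceased). The wrist camera then read the lip edge at clamp x of about 16.7 mm, against 16 mm for fully home. That agrees within calibration and the bolt's allowed slip-back.
- **Handle:** I brought it back until it pressed on its inner stop, then let go. A picture afterwards reads q at about 1 degree, which is also where I felt the stop, so I take that as a small error in my zero.
- **Last look:** the cards, basket, spray, glasses, screwdriver and tin are where they were, and the gripper is clear of everything.
- **Disagreement:** the top and scene cameras put the bar edge at about 14.7 and 22 mm. I trusted the wrist view, because at the start it read the rail where it should be, and both fixed cameras confirmed the bar's travel.

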